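# Gauge the washed centrifuge sleeves and sort them

## Robot

A 7-joint arm with a two-finger parallel gripper is mounted at the origin on the work surface. World frame = base frame: x ahead of the robot, y to its left, z up, the work surface at z = 0. Lengths are in m, angles in degrees, forces in N, time in s.
With the tool pointing down it reaches from about 0.4 to 0.75 m from the base axis. Payload 19.5 kg.
Tool frame: the origin (TCP) lies at the very end of the fingers, on their centre line; the grasp point (between the pads) lies 19 mm behind it (grasp_offset is the distance from the TCP to the grasp point, in m); z points along the fingers, y is the line along which they close (so a half turn about z gives the same grasp; the last joint's range is limited). The gripper opens to 85 mm and grips with 20 to 120 N. Pads are 22 mm wide; open, the fingers measure 114 mm over their backs; the gripper's body (76 mm by 85 mm) begins 54 mm behind the grasp point. The pads swing forward as they close: fully open they stand 13 mm farther back than shut.
Start: joints at [-68.451, 40.479, -1.581, 85.061, 1.261, 54.483, -4.326], TCP at [0.233, 0.526, 0.231] pointing down, gripper open.
Joint ranges: [-155.06, 155.06], [-18.47, 123.98], [-90, 86.84], [0, 140.48], [-83.41, 263.41], [0, 116], [-161.91, 161.91]. Speed limits (degrees/s): [108.29, 108.29, 147.25, 147.25, 172.46, 172.46, 172.46].

## Interface

Orientations are given as a 3x3 rotation matrix whose columns are the frame's x, y, z axes.
In Python, from station import get_obs, read_camera, job_done, look_for, masks_of, place_of, grasp_offset gives the robot as it stands.
- The arm moves only by the tool servo_tool, never from a script. Its arguments are lists of equal length, an entry for each row: "hand": the opening, from -1 (shut) to 1 (fully open); "xyz": the shift along the tool's x, y, z in m, a list of three; "twist": the turn about the tool's z in degrees. A call has 1 to 10 rows; each row is the pose to reach, as a shift and turn from the pose commanded when the call began, along the tool's axes at that moment; what a row does not reach only later rows make up. A row lasts 1/12 s, in which the tool goes at most 41.7 mm and 7.16 degrees, less where a joint would pass 70% of its speed; a pose out of reach is approached as far as the arm can. A call with a gripper value outside its range is refused whole. The fingers move at their own pace and stop on an object; "grip_force" is the grip in N (left out, the last holds). Time passes only in rows, so rows that repeat a pose let the fingers close. It gives the time, the measured TCP pose, the force, the opening and the grip force at its end, in the units of the state.
- get_obs(): the state, without advancing time (a new reading comes with each control period).
- read_camera(name): name is "side" or "top" or "wrist"; returns a dict with "img" (400x640x3 uint8, red, green, blue), "mtx" (3x3 intrinsics, pixels), "pose" (4x4, takes a point from camera to world coordinates); the wrist camera has in their place "hand_eye" (4x4, takes a point from camera to tool coordinates, whose origin is the TCP and whose axes are the flange's). Camera axes: x right, y down, z forward; pixel columns grow to the right and rows downward; lengths in m; the calibration is good to about 2 mm. A picture is of the moment at which its call begins: read the wrist's pose just before it. There is no depth.
- job_done(): hands the job in; it is judged then, once.
Trained networks look in the newest picture that a camera, given by its name, has taken for a name from the list of things; names that differ only in an ending like _2 or _b are one class to them, and where a whole thing is asked for, a point or a joint stands for the part that bears it (a point fixed in the world has none). Each returns a list of dicts, best first, with "score" (0 to 1); they miss things now and then, are a little off and sometimes report something else, mostly with a low value. They report only what shows in the picture. A call takes as long as a camera call. They do not tell look-alikes from the thing itself.
- look_for(query, camera): "xy" ([column, row] in pixels, amid what is visible of it).
- masks_of(query, camera): "region" (400x640 bool, what is visible of it) and "xy" ([column, row] in pixels, amid what is visible of it).
- place_of(query, camera): "xy" ([column, row] in pixels: a listed point, or the origin of a listed thing).
The state is a dict: "clock": time; "q": joint angles; "qd": joint speeds; "effort": joint torques, N m; "tool_pos": TCP position; "tcp_rot": TCP orientation; "ft_force": force on the tool from outside, world axes, zero at the start; "moment": the same for the moment, N m; "gripper_width": opening from 0.0 (shut) to 1.0 (fully open); "finger_force": force on a finger pad.
Only numpy, scipy, OpenCV 4.12 (cv2) and the standard library are available. Lean on these libraries where they do the work, as an engineer would, in place of code of your own. Each camera call takes 0.05 s, during which the arm holds its last target. There are 200 camera calls.

## Task

Check the two washed grey tube sleeves for blocked bores: one at a time, slide each one mouth first down the leaning gauge pin, without forcing it, until it either sits fully home on the collar or stops part-way. Take it off again and sort it before trying the other: a sleeve that goes home is stood upright, mouth down, in the round white cup, one that stops short is stood upright, mouth down, in the metal tray. Leave the other things on the bench where they are.

Things in the scene. Friction and masses are not known exactly. Their poses are not given: they have to be found in the camera images.
- sleeve_1: one of two look-alike grey plastic tube sleeves, 28 mm across, 90 mm long, about 50 g, standing mouth down on the bench. Closed at the top; a 20 mm bore opens at the bottom, 80 mm deep if clear, 40 mm deep if blocked: which of the two cannot be seen, only tested. Origin: centre of the mouth (lower end); z runs along the sleeve to its closed end
- sleeve_2: one of two look-alike grey plastic tube sleeves, 28 mm across, 90 mm long, about 50 g, standing mouth down on the bench. Closed at the top; a 20 mm bore opens at the bottom, 80 mm deep if clear, 40 mm deep if blocked: which of the two cannot be seen, only tested. Origin: centre of the mouth (lower end); z runs along the sleeve to its closed end
- gauge: dark steel base plate of the gauge, 130 (x) x 90 (y) x 14 mm, fixed to the bench; it carries the gauge pin. Origin: centre of its underside, z up
- gauge_pin: steel gauge pin, 17 mm across, 70 mm long (last 6 mm taper to 13 mm), rising from a 42 mm wide collar and leaning 30 degrees from vertical towards the gauge's -x side. Origin: on its axis at the collar's upper face, 55 mm above the bench; z runs up the pin to its tip. A clear sleeve's mouth comes down to the collar; a blocked one stops about 30 mm short of it
- cup: round white plastic cup for good sleeves, 76 mm outside, 68 mm inside, 45 mm tall, floor 5 mm thick, fixed. Origin: centre of its underside, z up
- cup_in (a point): centre of the cup's inner floor, z up
- tray: low rectangular metal tray for rejects, 110 (x) x 90 (y) x 25 mm outside, walls 4 mm, fixed. Origin: centre of its underside, z up
- tray_in (a point): centre of the tray's inner floor; axes as the tray's
- dish: clear round culture dish, 88 mm across, 15 mm high. A bystander: leave it. Origin: centre of its underside
- marker: dark marker pen lying down, 120 x 14 x 14 mm, long along its x. A bystander: leave it. Origin: centre of its underside
- timer: white bench timer, 60 x 70 x 22 mm. A bystander: leave it. Origin: centre of its underside
- bottle: amber reagent bottle, 52 mm across, 110 mm tall. A bystander: leave it. Origin: centre of its underside
- jar: small white jar, 44 mm across, 50 mm tall. A bystander: leave it. Origin: centre of its underside
- tweezers: steel tweezers lying flat, 120 mm long along their x, 3 mm thick. A bystander: leave it. Origin: centre of its underside
Mind the look-alikes: they are no part of the job. What is shaped like the sleeve_2 but purple is not meant.

How it is judged:
By the outcome, as a careful person would: the job done as asked, in the order asked, and still so for the second after the job is handed in, with the robot touching nothing.
It also fails if it takes over 72 s, if anything falls off the work surface, if the arm or the gripper's body presses on something with over 40 N, if the wrist force passes 120 N, or if a joint passes its speed limit or range.

## Working session

There is one attempt and no reset: what is moved stays moved. The work goes in short steps, Python scripts to look and compute and a tool call to move; the robot and the scene stay as the last step left them, time stands still between calls to the robot, and variables do not carry over. Pictures are saved under pics/ and viewed, at most 10 in all, crops included, and the job is handed in when it is done.

Besides the shell and the picture viewer there is one more tool, called after "Emit:" as a command line: name --pt "numbers of a row" for each row, then --argument value for the rest. servo_tool: Moves the arm, as the interface text tells. Its arguments: {"type":"object","properties":{"hand":{"type":"array","items":{"type":"number"}},"xyz":{"type":"array","items":{"type":"array","items":{"type":"number"}}},"twist":{"type":"array","items":{"type":"number"}},"grip_force":{"type":"number"}},"required":["hand","xyz","twist"]}

```bash
mkdir -p pics; ls
cat > h.py <<'E'
import numpy as np, cv2
from station import *
np.set_printoptions(precision=4,suppress=True)
def ray(c,xy):
    o=None
    K=np.array(c['mtx']); d=np.linalg.inv(K)@np.array([xy[0],xy[1],1.0])
    P=np.array(c['pose']) if 'pose' in c else c['P']
    d=P[:3,:3]@d; return P[:3,3],d/np.linalg.norm(d)
def tri(rays):
    A=np.zeros((3,3));b=np.zeros(3)
    for o,d in rays:
        M=np.eye(3)-np.outer(d,d);A+=M;b+=M@o
    p=np.linalg.solve(A,b)
    return p,[float(np.linalg.norm((np.eye(3)-np.outer(d,d))@(p-o))) for o,d in rays]
def at_z(r,z): o,d=r; return o+d*(z-o[2])/d[2]
def proj(c,p):
    P=np.array(c['pose']) if 'pose' in c else c['P']
    q=np.array(c['mtx'])@(P[:3,:3].T@(np.array(p)-P[:3,3])); return q[:2]/q[2]
def wrist():
    s=get_obs(); c=read_camera('wrist'); T=np.eye(4);T[:3,:3]=s['tcp_rot'];T[:3,3]=s['tool_pos']
    c['P']=T@np.array(c['hand_eye']); return c
E
python3 - <<'E'
from h import *
for n in ['side','top']:
    c=read_camera(n); cv2.imwrite(f'pics/{n}0.png',c['img'][:,:,::-1]); print(n,np.array(c['pose'])[:3])
    for q in ['sleeve_1','gauge_pin','gauge','cup_in','cup','tray_in','tray']:
        for r in place_of(q,n)[:4]:
            ry=ray(c,r['xy']); print(q,round(r['score'],2),np.array(r['xy']).round(1), 'z0',at_z(ry,{'gauge_pin':.055,'cup_in':.005,'tray_in':.003}.get(q,0)))
s=get_obs(); print(s['tool_pos'],s['tcp_rot'],grasp_offset,s['clock'])
E
```

```text
pics
side [[ 0.9967 -0.0634  0.0513  0.5296]
 [-0.0816 -0.7641  0.6399 -0.9158]
 [-0.0014 -0.642  -0.7667  1.1329]]
sleeve_1 0.75 [310.9 280.3] z0 [ 0.5333 -0.2546  0.    ]
sleeve_1 0.72 [299.9 313.1] z0 [ 0.5   -0.347  0.   ]
sleeve_1 0.61 [262.6 305.8] z0 [ 0.4056 -0.3188  0.    ]
sleeve_1 0.48 [348.5 298.3] z0 [ 0.6272 -0.3157  0.    ]
gauge_pin 0.84 [326.6 191. ] z0 [0.5959 0.0069 0.055 ]
gauge 0.83 [321.  201.7] z0 [0.5792 0.013  0.    ]
cup_in 0.83 [322.6 144. ] z0 [0.6019 0.2567 0.005 ]
cup 0.97 [323.6 146.4] z0 [0.6047 0.2501 0.    ]
tray_in 0.88 [274.2 153.1] z0 [0.4405 0.2292 0.003 ]
tray 0.72 [278.5 148.7] z0 [0.4547 0.2517 0.    ]
top [[-0.0265 -0.9971  0.071   0.4972]
 [-0.9994  0.0249 -0.0229  0.0165]
 [ 0.0211 -0.0715 -0.9972  1.4078]]
sleeve_1 0.67 [402.6 187.1] z0 [ 0.6183 -0.3156  0.    ]
sleeve_1 0.61 [410.5 221.6] z0 [ 0.5001 -0.3377  0.    ]
sleeve_1 0.57 [380.9 211.5] z0 [ 0.537  -0.2381  0.    ]
sleeve_1 0.5 [402.8 249.8] z0 [ 0.4057 -0.3074  0.    ]
gauge_pin 0.44 [306.6 198.6] z0 [0.5837 0.0133 0.055 ]
gauge 0.6 [306.2 198.8] z0 [0.5866 0.0145 0.    ]
gauge 0.49 [269.4 155.4] z0 [0.7381 0.1363 0.    ]
cup_in 0.96 [234.5 193.7] z0 [0.6096 0.2557 0.005 ]
cup 0.84 [231.3 194.8] z0 [0.6065 0.2674 0.    ]
cup 0.53 [344.1 156. ] z0 [ 0.7301 -0.1188  0.    ]
tray 0.75 [240.9 241.1] z0 [0.4499 0.2372 0.    ]
tray 0.31 [402.3 183.7] z0 [ 0.63   -0.3151  0.    ]
[0.2333 0.5255 0.2313] [[-0.914   0.4058 -0.    ]
 [ 0.4058  0.914  -0.    ]
 [ 0.     -0.     -1.    ]] 0.0187 0.8
```

Run:
```python
import cv2,numpy as np
a=cv2.imread('pics/side0.png')[100:350,190:450];b=cv2.imread('pics/top0.png')[130:290,210:440]
a=cv2.resize(a,None,fx=2.2,fy=2.2)[:,:];cv2.imwrite('pics/a.png',a)
cv2.imwrite('pics/b.png',cv2.resize(b,None,fx=3,fy=3))
```

```text
(no output)
```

View pics/a.png

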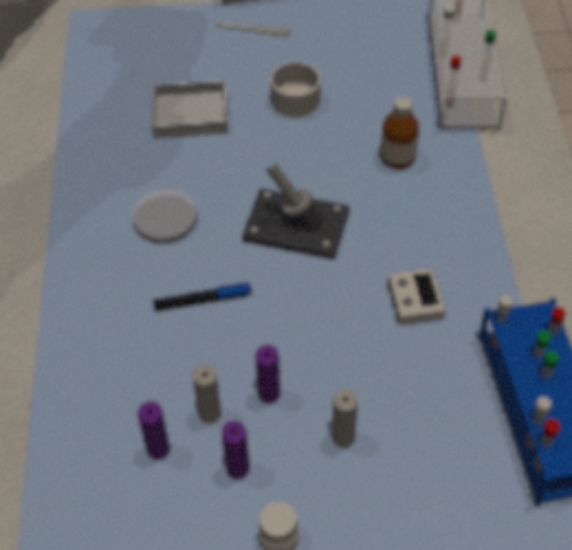

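View pics/b.png

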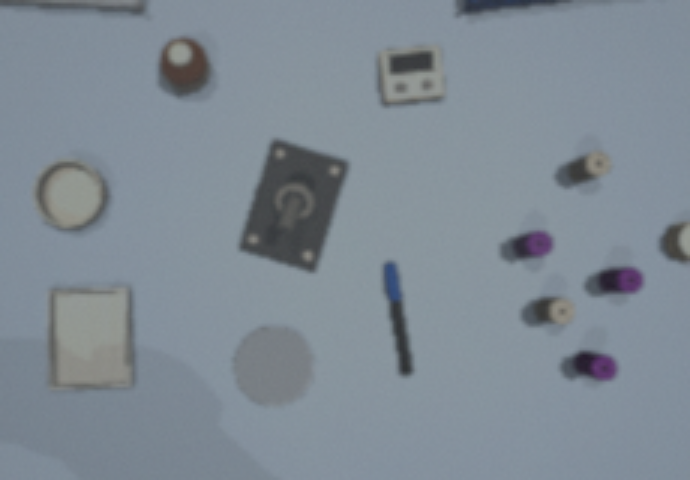

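Side view: grey sleeves stand at about (284,279) and (346,290); the other three are purple. Top view: the grey tops are at (397,234) and (408,184). The pin leans down-left in the top view, from about (307,198).

Run:
```python
from h import *
C={n:read_camera(n) for n in ['side','top']}
R=lambda n,p:ray(C[n],p)
t=lambda cx,cy:(cx/3+210-.33,cy/3+130-.33); s=lambda cx,cy:(cx/2.2+190-.3,cy/2.2+100-.3)
print('greyA top',tri([R('side',s(345,398)),R('top',t(595,163))]))
print('greyB top',tri([R('side',s(205,373)),R('top',t(560,311))]))
print('pin org',tri([R('side',(326.6,191)),R('top',(306.6,198.6))]))
print('pin tip',tri([R('side',s(273,170)),R('top',t(286,230))]))
print('cup_in',tri([R('side',(322.6,144)),R('top',(234.5,193.7))]))
sc=[at_z(R('top',t(*p)),.014) for p in [(280,153),(334,170),(307,257),(253,239)]]; sc=np.array(sc); print(sc)
d=(sc[0]+sc[1]-sc[2]-sc[3]); print('gauge yaw',np.degrees(np.arctan2(d[1],d[0])),sc.mean(0))
for n in C:
  for r in place_of('sleeve_2',n): print(n,round(r['score'],2),np.array(r['xy']).round(),at_z(R(n,r['xy']),0))
  for q in ['tray','cup']:
    m=masks_of(q,n)[0]; print(q,m['score'],m['xy'],at_z(R(n,m['xy']),.005))
print([at_z(R('top',t(*p)),.025) for p in [(52,290),(130,287),(132,386),(52,387)]])
```

```text
greyA top (array([ 0.6203, -0.3131,  0.0864]), [0.0001737351344275372, 0.00017373513442740712])
greyB top (array([ 0.4645, -0.2687,  0.0879]), [0.0005849408897224779, 0.0005849408897225553])
pin org (array([0.5903, 0.0133, 0.0472]), [0.006092654075983494, 0.006092654075983312])
pin tip (array([0.5584, 0.0191, 0.1057]), [0.0020812826008268634, 0.002081282600826586])
cup_in (array([0.6056, 0.2553, 0.0067]), [0.003831501360435594, 0.003831501360435575])
[[ 0.6472  0.0238  0.014 ]
 [ 0.6265 -0.0363  0.014 ]
 [ 0.5297 -0.0035  0.014 ]
 [ 0.5514  0.0563  0.014 ]]
gauge yaw -18.741556494311432 [0.5887 0.0101 0.014 ]
side 0.78 [352. 298.] [ 0.637  -0.3168  0.    ]
side 0.54 [301. 312.] [ 0.5029 -0.3442  0.    ]
side 0.52 [263. 307.] [ 0.4074 -0.3215  0.    ]
side 0.52 [307. 278.] [ 0.5241 -0.2462  0.    ]
side 0.5 [283. 286.] [ 0.4589 -0.2671  0.    ]
tray 0.94 [280.5, 143.7] [0.462  0.2697 0.005 ]
cup 0.87 [323.7, 140.1] [0.6069 0.2751 0.005 ]
top 0.6 [413. 221.] [ 0.5009 -0.3459  0.    ]
top 0.57 [408. 248.] [ 0.4127 -0.324   0.    ]
top 0.54 [393. 232.] [ 0.4668 -0.2769  0.    ]
top 0.51 [401. 187.] [ 0.6198 -0.3105 -0.    ]
top 0.43 [383. 211.] [ 0.5385 -0.2443  0.    ]
tray 0.93 [241.3, 242.7] [0.4447 0.2352 0.005 ]
cup 0.71 [229.2, 197.4] [0.5975 0.2737 0.005 ]
[array([0.5005, 0.2783, 0.025 ]), array([0.5015, 0.1927, 0.025 ]), array([0.3932, 0.1922, 0.025 ]), array([0.3945, 0.2796, 0.025 ])]
```

Emit:
servo_tool --hand '[0.3,0.3,0.3,0.3,0.3,0.3,0.3,0.3]' --pt "-0.22 -0.137 -0.06" --pt "-0.22 -0.137 -0.06" --pt "-0.22 -0.137 -0.06" --pt "-0.22 -0.137 -0.06" --pt "-0.22 -0.137 -0.06" --pt "-0.22 -0.137 -0.06" --pt "-0.22 -0.137 -0.06" --pt "-0.22 -0.137 -0.06" --twist '[0,0,0,0,0,0,0,0]' --grip_force 20

```text
clock: 1.87
tool_pos: [0.3814, 0.3077, 0.2923]
tcp_rot: [[-0.912, 0.411, 0.002], [0.411, 0.912, -0.0], [-0.002, 0.001, -1.0]]
ft_force: [-0.2, 0.1, 0.1]
gripper_width: 0.651
finger_force: 0.0
```

Emit:
servo_tool --hand '[0.3,0.3,0.3,0.3,0.3,0.3,0.3,0.3,0.3]' --pt "-0.22 -0.137 0" --pt "-0.22 -0.137 0" --pt "-0.22 -0.137 0" --pt "-0.22 -0.137 0" --pt "-0.22 -0.137 0" --pt "-0.22 -0.137 0" --pt "-0.22 -0.137 0" --pt "-0.22 -0.137 0" --pt "-0.22 -0.137 0" --twist '[-5.25,-5.25,-5.25,-5.25,-5.25,-5.25,-5.25,-5.25,-5.25]'

```text
clock: 2.62
tool_pos: [0.5242, 0.0969, 0.291]
tcp_rot: [[-0.947, 0.321, -0.001], [0.321, 0.947, 0.0], [0.001, 0.0, -1.0]]
ft_force: [-1.2, 0.0, 0.7]
gripper_width: 0.648
finger_force: 0.0
```

Run:
```python
from h import *
c=wrist(); s=get_obs(); print(s['tool_pos'],s['tcp_rot'],s['clock'],s['gripper_width'],s['ft_force']); print(c['P'])
cv2.imwrite('pics/w1.png',c['img'][:,:,::-1])
for q in ['gauge_pin','gauge','cup_in','tray_in']:
    for r in place_of(q,'wrist')[:2]: print(q,r['score'],r['xy'],at_z(ray(c,r['xy']),{'gauge_pin':.055,'cup_in':.005,'tray_in':.003}.get(q,0)))
import pickle; pickle.dump({k:np.array(c[k]) for k in('img','mtx','P')},open('w1.pkl','wb'))
```

```text
[0.5239 0.0976 0.2912] [[-0.9476  0.3194 -0.0005]
 [ 0.3194  0.9476  0.0005]
 [ 0.0006  0.0003 -1.    ]] 2.6667 0.6520188784585826 [0.4562 0.2384 0.2061]
[[ 0.3195  0.9112  0.2599  0.4585]
 [ 0.9476 -0.3071 -0.0883  0.1203]
 [-0.0006  0.2745 -0.9616  0.4343]
 [ 0.      0.      0.      1.    ]]
gauge_pin 0.75 [278.8, 236.8] [0.595  0.0163 0.055 ]
gauge 0.74 [279.5, 217.9] [0.5856 0.0134 0.    ]
cup_in 0.56 [443.1, 185.7] [0.6142 0.2622 0.005 ]
cup_in 0.41 [15.2, 274.0] [ 0.5376 -0.4246  0.005 ]
tray_in 0.69 [400.8, 75.0] [0.446  0.2411 0.003 ]
```

View pics/w1.png

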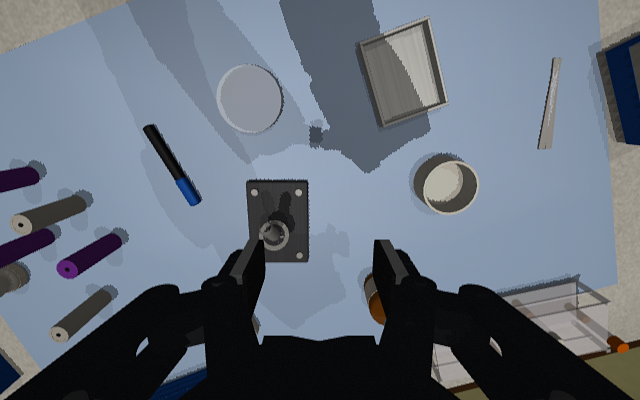

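The wrist view shows the pin nearly end-on (collar at about (274,235)), the plate square to the image, the cup at (445,185) and the tray at (402,75). I'll take a second view on the way.

Emit:
servo_tool --hand '[0.1,0.1,0.1,0.1,0.1,0.1,0.1]' --pt "-0.06 -0.175 0.03" --pt "-0.06 -0.175 0.03" --pt "-0.06 -0.175 0.03" --pt "-0.06 -0.175 0.03" --pt "-0.06 -0.175 0.03" --pt "-0.06 -0.175 0.03" --pt "-0.06 -0.175 0.03" --twist '[0,0,0,0,0,0,0]'

```text
clock: 3.45
tool_pos: [0.5249, -0.0888, 0.2612]
tcp_rot: [[-0.947, 0.322, -0.0], [0.322, 0.947, 0.0], [0.0, -0.0, -1.0]]
ft_force: [0.7, 0.3, -0.2]
gripper_width: 0.549
finger_force: 0.0
```

Run:
```python
from h import *
import pickle
c=wrist(); s=get_obs(); print(s['tool_pos'],s['clock'],s['gripper_width']); pickle.dump({k:np.array(c[k]) for k in('img','mtx','P')},open('w2.pkl','wb'))
cs=[pickle.load(open('w1.pkl','rb')),c]
for q in ['gauge_pin','gauge','cup_in','tray_in']:
    for r in place_of(q,'wrist')[:1]: print(q,r['score'],r['xy'],at_z(ray(c,r['xy']),{'gauge_pin':.055,'cup_in':.005,'tray_in':.003}.get(q,0)))
for r in place_of('sleeve_1','wrist'): print(r['score'],r['xy'],at_z(ray(c,r['xy']),0))
o=[]
L=np.array([-.5*.947,.5*.321,.866])
for i,k in enumerate(cs):
    u,v=proj(k,[.585,.017,.07]).astype(int); im=k['img'][v-42:v+42,u-55:u+55,::-1]; print(i,u-55,v-42)
    o.append(cv2.resize(im,None,fx=7,fy=7,interpolation=cv2.INTER_CUBIC)[:300*2])
cv2.imwrite('pics/w12a.png',o[0]);cv2.imwrite('pics/w12b.png',o[1]); print(o[0].shape)
```

```text
[ 0.5251 -0.0876  0.2614] 3.5 0.5461218311853512
gauge_pin 0.66 [289.0, 118.5] [ 0.4532 -0.099   0.055 ]
gauge 0.74 [400.6, 186.4] [0.5881 0.0116 0.    ]
cup_in 0.56 [590.2, 143.8] [0.6106 0.263  0.005 ]
tray_in 0.88 [557.2, 17.4] [0.4455 0.2397 0.003 ]
0.91 [178.3, 167.5] [ 0.4645 -0.2708  0.    ]
0.85 [212.6, 210.7] [ 0.5367 -0.2519  0.    ]
0.77 [198.0, 273.6] [ 0.6219 -0.3146 -0.    ]
0.75 [127.9, 133.5] [ 0.4016 -0.3141  0.    ]
0.68 [145.3, 207.8] [ 0.502  -0.3411  0.    ]
0 220 192
1 365 154
(588, 770, 3)
```

View pics/w12a.png

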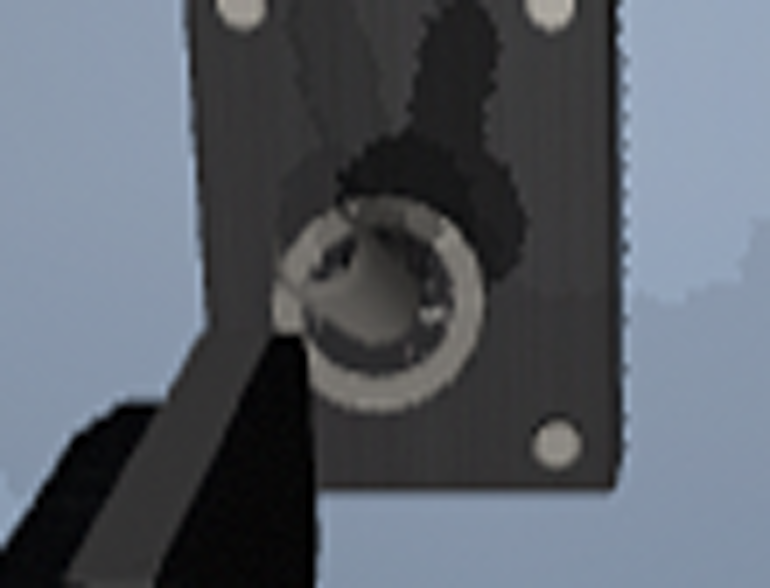

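View pics/w12b.png

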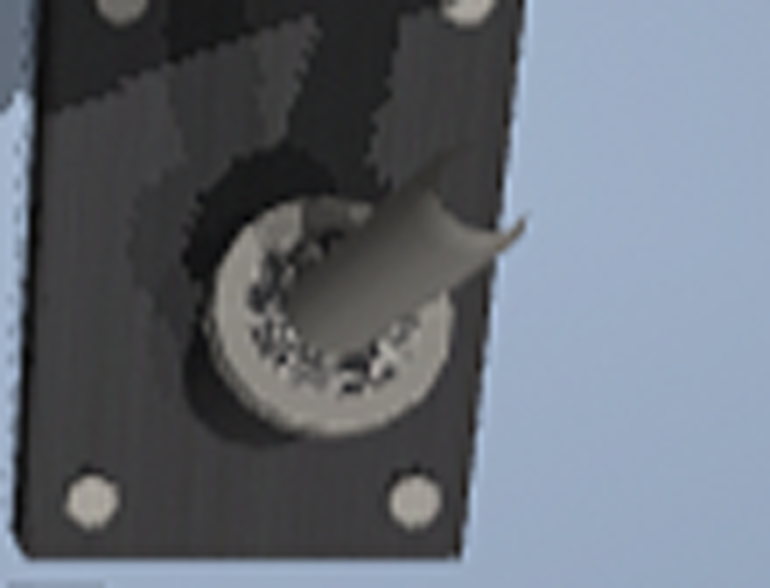

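Run:
```python
from h import *
import pickle
cs=[pickle.load(open(f,'rb')) for f in('w1.pkl','w2.pkl')]
p,e=tri([ray(cs[0],(220+379/7,192+304/7)),ray(cs[1],(365+335/7,154+314/7))]); print('org',p,e)
L=lambda a:np.array([-.5*np.cos(np.radians(a)),-.5*np.sin(np.radians(a)),.866])
offs=[(220,192),(365,154)]
for a in(-18.7,):
  for P in (p,np.r_[p[:2],.055]):
    for d in(0,.064,.07):
      print(d,[(proj(k,P+L(a)*d)-o)*7 for k,o in zip(cs,offs)])
# draw pin outline and collar over w2
P=np.r_[p[:2],.055]; ax=L(-18.7); ex=np.cross(ax,[0,0,1]);ex/=np.linalg.norm(ex);ey=np.cross(ax,ex)
ims=[]
for i,(k,o) in enumerate(zip(cs,offs)):
  im=cv2.imread('pics/w12'+'ab'[i]+'.png')
  for d,r,col in((0,.021,(0,255,0)),(0,.0085,(255,255,0)),(.064,.0085,(0,0,255)),(.07,.0065,(255,0,255))):
    pts=[(proj(k,P+ax*d+r*(np.cos(t)*ex+np.sin(t)*ey))-o)*7 for t in np.linspace(0,6.3,40)]
    cv2.polylines(im,[np.int32(pts)],False,col,1)
  ims.append(im[100:500,150:550])
cv2.imwrite('pics/ov.png',np.hstack(ims))
```

```text
org [0.5905 0.0113 0.0559] [0.00023864042095926623, 0.00023864042095940026]
0 [array([378.7059, 302.8129]), array([335.3833, 315.3216])]
0.064 [array([322.9001, 254.8029]), array([471.6365, 207.8259])]
0.07 [array([316.6234, 249.403 ]), array([487.3541, 195.4256])]
0 [array([379.3338, 301.1054]), array([333.8935, 313.973 ])]
0.064 [array([323.7727, 252.9033]), array([469.4682, 206.4924])]
0.07 [array([317.526, 247.484]), array([485.0993, 194.1004])]
```

View pics/ov.png

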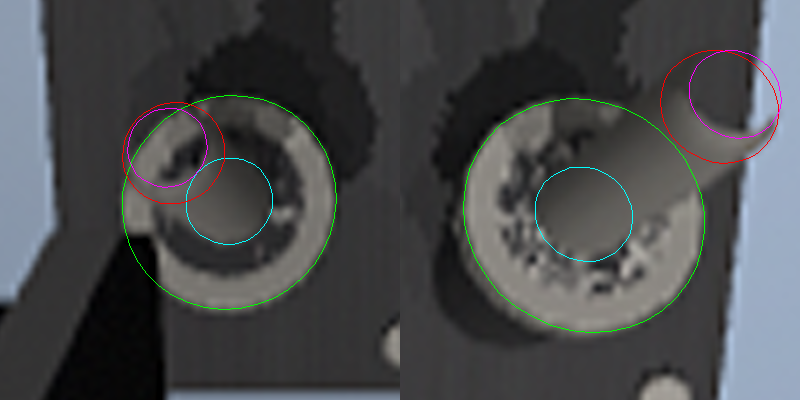

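Emit:
servo_tool --hand '[0.1,0.1,0.1,0.1,0.1,0.1,0.1,0.1,0.1,0.1]' --pt "-0.163 -0.1835 0.08" --pt "-0.163 -0.1835 0.08" --pt "-0.163 -0.1835 0.08" --pt "-0.163 -0.1835 0.08" --pt "-0.163 -0.1835 0.08" --pt "-0.163 -0.1835 0.08" --pt "-0.163 -0.1835 0.08" --pt "-0.163 -0.1835 0.08" --pt "-0.163 -0.1835 0.08" --pt "-0.163 -0.1835 0.08" --twist '[0,0,0,0,0,0,0,0,0,0]'

```text
clock: 4.58
tool_pos: [0.621, -0.3131, 0.1819]
tcp_rot: [[-0.948, 0.319, 0.001], [0.319, 0.948, 0.0], [-0.0, 0.0, -1.0]]
ft_force: [0.2, -0.1, 0.9]
gripper_width: 0.554
finger_force: 0.0
```

Run:
```python
from h import *
c=wrist(); s=get_obs(); print(s['tool_pos'],s['tcp_rot'],s['clock'],s['gripper_width'])
cv2.imwrite('pics/w3.png',c['img'][:,:,::-1])
for r in masks_of('sleeve_1','wrist'):
    m=r['region']; ys,xs=np.where(m); col=c['img'][m].mean(0); print(r['score'],np.array(r['xy']).round(1),col.round(),xs.min(),xs.max(),ys.min(),ys.max())
for r in place_of('sleeve_1','wrist'): print(r['score'],r['xy'],at_z(ray(c,r['xy']),0))
print(proj(c,[.621,-.314,.09]),proj(c,[.621,-.314,.0]))
```

```text
[ 0.621  -0.3131  0.1822] [[-0.9478  0.319   0.0009]
 [ 0.319   0.9478 -0.    ]
 [-0.0008  0.0003 -1.    ]] 4.6333 0.545657048889074
0.83 [315.7 194.8] [78. 75. 70.] 299 331 167 217
0.75 [309.   13.5] [60. 57. 53.] 290 323 0 29
0.72 [358.2  72.5] [50. 23. 63.] 339 381 50 95
0.66 [233.9  63.1] [66. 30. 83.] 202 260 38 86
0.98 [253.1, 71.7] [ 0.4953 -0.3399  0.    ]
0.93 [349.8, 81.3] [ 0.5351 -0.2497  0.    ]
0.91 [313.0, 180.4] [ 0.6211 -0.3187  0.    ]
0.75 [309.3, 17.9] [ 0.4678 -0.2702  0.    ]
[316.3285 202.1008] [316.9296 179.0273]
```

View pics/w3.png

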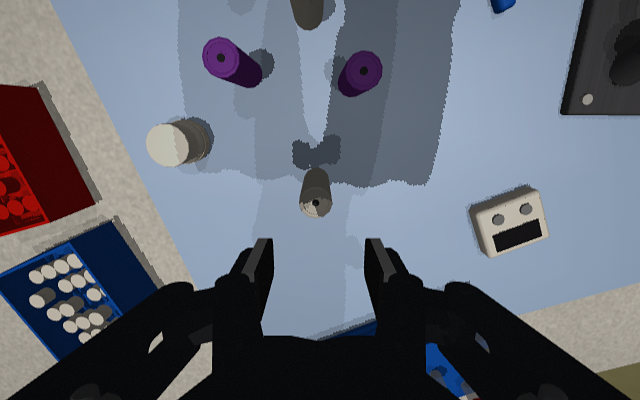

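The sleeve's closed end is at (315,203), against (316,202) predicted, so it is aligned. I'll descend and grip.

Emit:
servo_tool --hand '[0.1,0.1,0.1,0.1,0.1,0.1,0.1]' --pt "0 0 0.04" --pt "0 0 0.08" --pt "0 0 0.115" --pt "0 0 0.134" --pt "0 0 0.134" --pt "0 0 0.134" --pt "0 0 0.134" --twist '[0,0,0,0,0,0,0]'

```text
clock: 5.32
tool_pos: [0.6216, -0.3147, 0.0495]
tcp_rot: [[-0.947, 0.32, 0.002], [0.32, 0.947, -0.001], [-0.003, -0.0, -1.0]]
ft_force: [-0.1, -0.1, 1.1]
gripper_width: 0.55
finger_force: 0.0
```

Emit:
servo_tool --hand '[-1,-1,-1,-1,-1,-1,-1,-1]' --pt "0 0 0" --pt "0 0 0" --pt "0 0 0" --pt "0 0 0" --pt "0 0 0" --pt "0 0 0" --pt "0 0 0" --pt "0 0 0" --twist '[0,0,0,0,0,0,0,0]' --grip_force 20

```text
clock: 5.98
tool_pos: [0.6215, -0.3148, 0.0492]
tcp_rot: [[-0.947, 0.32, 0.003], [0.32, 0.947, -0.001], [-0.003, -0.0, -1.0]]
ft_force: [-0.8, 0.4, 9.2]
gripper_width: 0.322
finger_force: 20.3
```

Emit:
servo_tool --hand '[-1,-1,-1,-1,-1,-1,-1,-1]' --pt "0 0 -0.01" --pt "0 0 -0.03" --pt "0 0 -0.06" --pt "0.01 0.018 -0.095" --pt "0.02 0.036 -0.13" --pt "0.033 0.06 -0.165" --pt "0.05 0.09 -0.19" --pt "0.066 0.12 -0.19" --twist '[0,0,0,0,0,0,0,0]' --grip_force 25

```text
clock: 6.65
tool_pos: [0.5973, -0.1797, 0.243]
tcp_rot: [[-0.947, 0.322, 0.007], [0.322, 0.947, -0.002], [-0.008, 0.0, -1.0]]
ft_force: [1.3, 0.1, -0.8]
gripper_width: 0.324
finger_force: 24.7
```

Emit:
servo_tool --hand '[-1,-1,-1,-1,-1,-1,-1,-1,-1,-1]' --pt "0.016 0.029 0" --pt "0.032 0.058 0" --pt "0.048 0.087 0" --pt "0.064 0.115 0" --pt "0.078 0.14 0" --pt "0.09 0.162 0" --pt "0.098 0.175 0" --pt "0.1 0.179 0.01" --pt "0.1 0.179 0.02" --pt "0.1 0.179 0.02" --twist '[0,0,0,0,0,0,0,0,0,0]'

```text
clock: 7.48
tool_pos: [0.5586, 0.0223, 0.217]
tcp_rot: [[-0.948, 0.32, -0.001], [0.32, 0.948, -0.0], [0.001, -0.001, -1.0]]
ft_force: [-0.2, 0.2, -0.6]
gripper_width: 0.32
finger_force: 24.7
```

```bash
cat > chk.py <<'E'
from h import *
T=np.array([.5573,.0225,.1156]); 
def chk(fn=None,h=.068):
    c=wrist(); s=get_obs(); R=np.array(s['tcp_rot']); p=s['tool_pos']
    l=np.array([-.947,.3206,0]); n=np.array([.3206,.947,0]); d=p-T
    print('tcp',p,'rel l,n,z mm',np.array([d@l,d@n,d[2]])*1e3,'F',s['ft_force'],'M',s['moment'],'w',s['gripper_width'],s['finger_force'],'t',s['clock'])
    print(R[:,0],R[:,2])
    if fn:
        a=c['img'][150:400,190:450,::-1]; k=read_camera('side')
        u,v=proj(k,T+[0,0,.03]).astype(int); b=k['img'][v-40:v+40,u-40:u+40,::-1]
        cv2.imwrite(fn,np.hstack([cv2.resize(a,(416,400)),cv2.resize(b,(380,400),interpolation=cv2.INTER_CUBIC)]))
E
python3 -c "from chk import *;chk('pics/c1.png')"
```

```text
tcp [0.5589 0.0219 0.2177] rel l,n,z mm [ -1.7421  -0.012  102.1307] F [0.4248 0.8245 0.0733] M [0.0329 0.0037 0.0203] w 0.32602658890394526 24.71926873549819 t 7.5333
[-0.9473  0.3203  0.0003] [-0.0003 -0.0002 -1.    ]
```

View pics/c1.png

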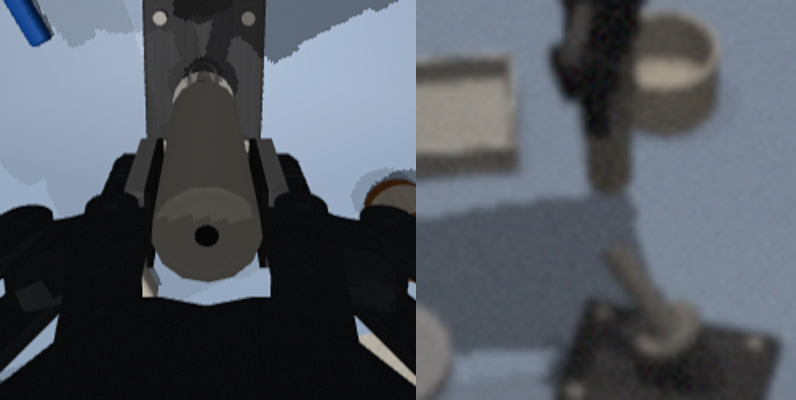

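The sleeve hangs vertical and centred over the pin. I'll lower it onto the tip.

Emit:
servo_tool --hand '[-1,-1,-1,-1,-1,-1,-1,-1]' --pt "-0.001 0 0.015" --pt "-0.001 0 0.03" --pt "-0.001 0 0.042" --pt "-0.001 0 0.048" --pt "-0.001 0 0.052" --pt "-0.001 0 0.055" --pt "-0.001 0 0.056" --pt "-0.001 0 0.056" --twist '[0,0,0,0,0,0,0,0]' --grip_force 20

```text
clock: 8.25
tool_pos: [0.5603, 0.0216, 0.1617]
tcp_rot: [[-0.947, 0.321, 0.0], [0.321, 0.947, -0.0], [-0.0, 0.0, -1.0]]
ft_force: [-0.3, -0.3, -1.2]
gripper_width: 0.324
finger_force: 24.7
```

```bash
python3 -c "from chk import *;chk()"
```

```text
tcp [0.5603 0.0216 0.1618] rel l,n,z mm [-3.1742  0.0993 46.1905] F [ 0.4317  0.0483 -0.5572] M [ 0.0215 -0.0263  0.0066] w 0.3233115226696791 24.726781602948904 t 8.3
[-0.9473  0.3205 -0.0006] [ 0.0006 -0.0001 -1.    ]
```

Emit:
servo_tool --hand '[-1,-1,-1,-1,-1,-1,-1,-1,-1,-1]' --pt "0.002 0 0" --pt "0.004 0 0.0" --pt "0.007 0 0.001" --pt "0.01 0 0.0015" --pt "0.013 0 0.0025" --pt "0.016 0 0.004" --pt "0.019 0 0.0055" --pt "0.022 0 0.0075" --pt "0.025 0 0.01" --pt "0.028 0 0.0125" --twist '[0,0,0,0,0,0,0,0,0,0]' --grip_force 20

```text
clock: 9.13
tool_pos: [0.5332, 0.0305, 0.1485]
tcp_rot: [[-0.947, 0.321, -0.0], [0.321, 0.947, -0.0], [0.0, -0.0, -1.0]]
ft_force: [0.9, -3.4, 2.7]
gripper_width: 0.312
finger_force: 20.1
```

```bash
python3 -c "from chk import *;chk('pics/c2.png')"
```

```text
tcp [0.5326 0.0307 0.1481] rel l,n,z mm [26.0065 -0.1643 32.495 ] F [ 1.6332 -2.6301  1.4198] M [-1.0916 -0.3151 -0.0248] w 0.31196560940742046 19.97420030180365 t 9.1833
[-0.9473  0.3203  0.0011] [-0.0012 -0.0003 -1.    ]
```

View pics/c2.png

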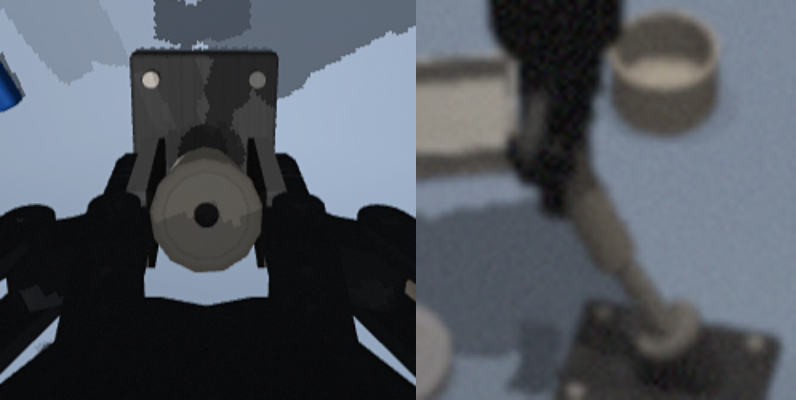

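Sleeve and pin are aligned. I'll slide it down along the axis gently.

Emit:
servo_tool --hand '[-1,-1,-1,-1,-1,-1,-1,-1,-1,-1]' --pt "0.0015 0 0.001" --pt "0.0015 0 0.003" --pt "0.0015 0 0.005" --pt "0.0 0 0.0075" --pt "-0.0015 0 0.01" --pt "-0.003 0 0.0125" --pt "-0.004 0 0.0145" --pt "-0.005 0 0.0165" --pt "-0.006 0 0.0185" --pt "-0.007 0 0.0195" --twist '[0,0,0,0,0,0,0,0,0,0]'

```text
clock: 10.07
tool_pos: [0.5402, 0.0283, 0.129]
tcp_rot: [[-0.947, 0.32, -0.0], [0.32, 0.947, -0.0], [0.0, -0.0, -1.0]]
ft_force: [0.2, -3.0, 2.2]
gripper_width: 0.312
finger_force: 20.1
```

```bash
python3 -c "from chk import *;chk()"
```

```text
tcp [0.5403 0.0282 0.1289] rel l,n,z mm [17.9312 -0.0398 13.3198] F [ 0.4855 -3.5069  0.0983] M [-0.9092 -0.4153 -0.0823] w 0.30918699733842714 19.799987016012892 t 10.1167
[-0.9473  0.3205  0.0004] [-0.0005 -0.0001 -1.    ]
```

Emit:
servo_tool --hand '[-1,-1,-1,-1,-1,-1,-1]' --pt "-0.001 -0.001 0.002" --pt "-0.002 -0.001 0.004" --pt "-0.003 -0.001 0.006" --pt "-0.0045 -0.001 0.008" --pt "-0.0055 -0.001 0.0095" --pt "-0.006 -0.001 0.0108" --pt "-0.006 -0.001 0.0108" --twist '[0,0,0,0,0,0,0]'

```text
clock: 10.7
tool_pos: [0.5456, 0.0255, 0.1182]
tcp_rot: [[-0.947, 0.32, -0.0], [0.32, 0.947, 0.0], [0.0, -0.0, -1.0]]
ft_force: [-0.1, -0.3, -0.3]
gripper_width: 0.312
finger_force: 19.7
```

```bash
python3 -c "from chk import *;chk()"
```

```text
tcp [0.5456 0.0255 0.1184] rel l,n,z mm [12.0354 -0.919   2.7524] F [-0.639  -1.0442 -0.6197] M [-0.0444 -0.0789 -0.0169] w 0.30696313712016504 19.72608278039843 t 10.75
[-0.9473  0.3204  0.0002] [-0.0002 -0.     -1.    ]
```

Emit:
servo_tool --hand '[-1,-1,-1,-1,-1]' --pt "-0.001 0 0.002" --pt "-0.002 0 0.004" --pt "-0.0035 0 0.006" --pt "-0.0045 0 0.008" --pt "-0.0045 0 0.008" --twist '[0,0,0,0,0]'

```text
clock: 11.17
tool_pos: [0.5497, 0.0239, 0.1099]
tcp_rot: [[-0.947, 0.32, -0.001], [0.32, 0.947, -0.0], [0.001, -0.0, -1.0]]
ft_force: [-1.5, 0.2, -5.8]
gripper_width: 0.31
finger_force: 20.0
```

```bash
python3 -c "from chk import *;chk()"
```

```text
tcp [0.5497 0.0239 0.11  ] rel l,n,z mm [ 7.7006 -1.0858 -5.5786] F [-1.3844 -0.5625 -7.8352] M [-0.2174  0.1415 -0.0157] w 0.30924505221483944 20.199305126443505 t 11.2167
[-0.9473  0.3204  0.0008] [-0.0009 -0.0002 -1.    ]
```

Emit:
servo_tool --hand '[-1,-1,-1,-1]' --pt "-0.0005 0 0.001" --pt "-0.001 0 0.002" --pt "-0.001 0 0.002" --pt "-0.001 0 0.002" --twist '[0,0,0,0]'

```text
clock: 11.55
tool_pos: [0.5504, 0.0237, 0.1084]
tcp_rot: [[-0.947, 0.32, -0.001], [0.32, 0.947, -0.0], [0.001, -0.0, -1.0]]
ft_force: [-4.9, 0.5, 0.8]
gripper_width: 0.316
finger_force: 21.2
```

Run:
```python
from chk import *
chk()
ax=np.array([-.4736,.1603,.866]); P=T-.07*ax
for n in('side','top'):
    c=read_camera(n)
    for r in masks_of('sleeve_1',n):
        ys,xs=np.where(r['region']); p=np.array(r['xy'])
        if np.linalg.norm(p-proj(c,P))<40: print(n,r['score'],p.round(1),xs.min(),xs.max(),ys.min(),ys.max())
    print([proj(c,P+ax*(d/1e3)).round(1) for d in(0,20,30,45,90,120)])
    for r in place_of('sleeve_1',n):
        p=np.array(r['xy'])
        if np.linalg.norm(p-proj(c,P))<40: print(n,'place',r['score'],p)
```

```text
tcp [0.5504 0.0237 0.1084] rel l,n,z mm [ 6.9374 -1.0955 -7.1873] F [-5.2345 -0.7722  0.1237] M [-0.1211  0.9138 -0.0324] w 0.3111049437853686 21.24616734799929 t 11.6
[-0.9473  0.3204  0.0009] [-0.0011 -0.0002 -1.    ]
side 0.65 [319.4 181.2] 313 325 168 190
[array([324.6, 190. ]), array([321.2, 185.5]), array([319.5, 183.2]), array([316.9, 179.7]), array([308.9, 169.1]), array([303.4, 161.7])]
side place 0.69 [323.2 187.2]
[array([307.2, 196.5]), array([306.3, 199.1]), array([305.8, 200.4]), array([305.1, 202.5]), array([302.9, 208.8]), array([301.3, 213.2])]
```

Emit:
servo_tool --hand '[-1,-1,-1,-1,-1,-1,-1]' --pt "0.001 0 0.001" --pt "0.0 0 0.003" --pt "-0.001 0 0.005" --pt "-0.002 0 0.007" --pt "-0.003 0 0.009" --pt "-0.0035 0 0.0095" --pt "-0.0035 0 0.0095" --twist '[0,0,0,0,0,0,0]'

```text
clock: 12.48
tool_pos: [0.5542, 0.0225, 0.0987]
tcp_rot: [[-0.947, 0.32, -0.0], [0.32, 0.947, -0.0], [0.0, -0.0, -1.0]]
ft_force: [0.2, -3.1, -3.8]
gripper_width: 0.313
finger_force: 20.8
```

```bash
python3 -c "from chk import *;chk()"
```

```text
tcp [0.5542 0.0225 0.0987] rel l,n,z mm [  2.9039  -1.0159 -16.8715] F [ 0.8777 -1.8733 -3.4657] M [-0.6297 -0.443   0.0032] w 0.3113528342187338 20.702333041699603 t 12.5333
[-0.9473  0.3205  0.    ] [-0.0001 -0.0002 -1.    ]
```

Emit:
servo_tool --hand '[-1,-1,-1,-1,-1]' --pt "-0.0007 0 0.001" --pt "-0.0015 0 0.002" --pt "-0.002 0 0.003" --pt "-0.0025 0 0.0038" --pt "-0.0025 0 0.0038" --twist '[0,0,0,0,0]'

```text
clock: 12.95
tool_pos: [0.5561, 0.0218, 0.095]
tcp_rot: [[-0.947, 0.32, -0.001], [0.32, 0.947, -0.0], [0.001, -0.0, -1.0]]
ft_force: [-4.0, -0.6, 0.9]
gripper_width: 0.311
finger_force: 21.3
```

```bash
python3 -c "from chk import *;chk()"
```

```text
tcp [0.5561 0.0218 0.095 ] rel l,n,z mm [  0.9398  -1.0706 -20.6024] F [-4.9439 -1.1556  1.1075] M [-0.4026  0.7063 -0.0669] w 0.3084638032630186 21.23682032804936 t 13.0
[-0.9473  0.3204  0.0011] [-0.0012 -0.0001 -1.    ]
```

Emit:
servo_tool --hand '[-1,-1,-1,-1,-1]' --pt "0 0 0.001" --pt "-0.0005 0 0.0015" --pt "-0.0005 0 0.002" --pt "-0.0007 0 0.0025" --pt "-0.0007 0 0.0025" --twist '[0,0,0,0,0]'

```text
clock: 13.42
tool_pos: [0.5559, 0.022, 0.0932]
tcp_rot: [[-0.947, 0.32, -0.003], [0.32, 0.947, 0.0], [0.003, -0.001, -1.0]]
ft_force: [-15.1, 0.6, 23.3]
gripper_width: 0.309
finger_force: 23.9
```

```bash
python3 -c "from chk import *;chk('pics/c3.png')"
```

```text
tcp [0.5559 0.022  0.0933] rel l,n,z mm [  1.1325  -0.9256 -22.32  ] F [-15.0463   1.6173  22.3216] M [ 0.0057  3.0999 -0.1036] w 0.3162366899606493 23.82493207929656 t 13.4667
[-0.9474  0.3201  0.0024] [-0.0024  0.0003 -1.    ]
```

Upward axial force of about 27 N at the nominal home depth: sleeve A is seated on the collar, so it is good. I'll withdraw it.

Emit:
servo_tool --hand '[-1,-1,-1,-1,-1,-1,-1]' --pt "0.001 0 -0.003" --pt "0.003 0 -0.007" --pt "0.0055 0 -0.012" --pt "0.008 0 -0.0165" --pt "0.0105 0 -0.021" --pt "0.013 0 -0.0255" --pt "0.0155 0 -0.03" --twist '[0,0,0,0,0,0,0]'

```text
clock: 14.1
tool_pos: [0.5422, 0.0266, 0.1232]
tcp_rot: [[-0.947, 0.32, 0.0], [0.32, 0.947, -0.0], [-0.0, -0.0, -1.0]]
ft_force: [-2.7, 0.8, -4.3]
gripper_width: 0.314
finger_force: 20.6
```

Emit:
servo_tool --hand '[-1,-1,-1,-1,-1,-1]' --pt "0.0025 0 -0.0045" --pt "0.005 0 -0.009" --pt "0.0075 0 -0.0135" --pt "0.01 0 -0.018" --pt "0.0125 0 -0.022" --pt "0.0135 0 -0.024" --twist '[0,0,0,0,0,0]'

```text
clock: 14.6
tool_pos: [0.5298, 0.031, 0.1475]
tcp_rot: [[-0.947, 0.32, 0.001], [0.32, 0.947, 0.0], [-0.001, 0.0, -1.0]]
ft_force: [-0.9, -0.8, -1.0]
gripper_width: 0.312
finger_force: 20.9
```

```bash
python3 -c "from chk import *;chk('pics/c4.png')"
```

```text
tcp [0.5298 0.031  0.1476] rel l,n,z mm [28.7719 -0.7237 31.9859] F [ 0.2411 -0.1193 -0.2601] M [-0.051   0.3589 -0.0282] w 0.3129873066395113 21.0190616408363 t 14.65
[-0.9473  0.3202 -0.0011] [ 0.0012  0.0001 -1.    ]
```

Emit:
servo_tool --hand '[-1,-1,-1,-1,-1,-1,-1,-1,-1,-1]' --pt "-0.004 0 -0.002" --pt "-0.008 0 -0.0045" --pt "-0.012 0 -0.007" --pt "-0.016 0 -0.009" --pt "-0.02 0 -0.011" --pt "-0.024 0 -0.0125" --pt "-0.028 0 -0.013" --pt "-0.032 0 -0.0135" --pt "-0.036 0 -0.0138" --pt "-0.037 0 -0.0138" --twist '[0,0,0,0,0,0,0,0,0,0]'

```text
clock: 15.53
tool_pos: [0.5654, 0.0186, 0.1606]
tcp_rot: [[-0.947, 0.321, 0.0], [0.321, 0.947, -0.0], [-0.0, -0.0, -1.0]]
ft_force: [-3.4, -0.2, 1.3]
gripper_width: 0.308
finger_force: 20.5
```

```bash
python3 -c "
from chk import *
chk('pics/c5.png')
c=wrist()
for r in masks_of('sleeve_1','wrist')[:3]:
    ys,xs=np.where(r['region']);print(r['score'],r['xy'],xs.min(),xs.max(),ys.min(),ys.max())
im=cv2.imread('pics/c1.png')
"
```

```text
tcp [0.5653 0.0187 0.1606] rel l,n,z mm [-8.7961 -1.0249 44.9696] F [-2.1098 -0.3679  0.3549] M [-0.0771  0.4777 -0.0213] w 0.3117215354097859 20.56197440251708 t 15.5833
[-0.9472  0.3207 -0.0006] [ 0.0006 -0.0002 -1.    ]
0.89 [17.8, 182.0] 0 37 168 201
0.82 [317.2, 269.0] 283 352 195 325
0.68 [583.9, 149.7] 518 639 107 194
```

```bash
cat > hole.py <<'E'
import cv2,numpy as np
def hole(f):
    g=cv2.cvtColor(cv2.imread(f),cv2.COLOR_BGR2GRAY)[150:290,170:240]
    n,l,s,c=cv2.connectedComponentsWithStats((g<18).astype(np.uint8))
    return [(c[i]+[170,150]).round(1).tolist()+[int(s[i,4])] for i in range(1,n) if 100<s[i,4]<1500]
E
python3 -c "
from hole import *
for f in ['c1','c2','c3','c4','c5']: print(f,hole('pics/'+f+'.png'))"
```

```text
c1 [[206.4, 235.7, 353]]
c2 [[205.9, 215.3, 368]]
c3 [[205.4, 206.7, 190]]
c4 [[206.0, 207.5, 385]]
c5 [[205.9, 236.5, 345]]
```

The sleeve is vertical again in the grip (hole at row 236.5, 235.7 before). I'll carry it to the cup.

Emit:
servo_tool --hand '[-1,-1,-1,-1,-1,-1,-1,-1,-1,-1]' --pt "0 0 -0.015" --pt "0 0 -0.035" --pt "0.002 0.012 -0.055" --pt "0.006 0.04 -0.06" --pt "0.01 0.07 -0.06" --pt "0.0145 0.1 -0.06" --pt "0.019 0.13 -0.06" --pt "0.0235 0.16 -0.06" --pt "0.028 0.19 -0.06" --pt "0.032 0.217 -0.06" --twist '[0,0,0,0,0,0,0,0,0,0]'

```text
clock: 16.57
tool_pos: [0.604, 0.237, 0.2206]
tcp_rot: [[-0.948, 0.32, 0.001], [0.32, 0.948, 0.001], [-0.001, 0.001, -1.0]]
ft_force: [0.2, -0.9, -0.4]
gripper_width: 0.307
finger_force: 20.4
```

Emit:
servo_tool --hand '[-1,-1,-1,-1,-1,-1,-1,-1,-1]' --pt "0.003 0.015 0" --pt "0.0037 0.0246 0.01" --pt "0.0037 0.0246 0.03" --pt "0.0037 0.0246 0.055" --pt "0.0037 0.0246 0.08" --pt "0.0037 0.0246 0.1" --pt "0.0037 0.0246 0.112" --pt "0.0037 0.0246 0.115" --pt "0.0037 0.0246 0.115" --twist '[0,0,0,0,0,0,0,0,0]'

```text
clock: 17.32
tool_pos: [0.6084, 0.2589, 0.1051]
tcp_rot: [[-0.947, 0.321, -0.0], [0.321, 0.947, -0.0], [0.0, -0.001, -1.0]]
ft_force: [-0.9, -0.0, 0.6]
gripper_width: 0.31
finger_force: 20.3
```

Run:
```python
from chk import *
chk()
for n in('side','top'):
    c=read_camera(n)
    print(n,place_of('cup','%s'%n)[0], 'pred',proj(c,[.609,.259,0]))
    i=c['img']; u,v=proj(c,[.609,.259,.045]).astype(int); cv2.imwrite(f'pics/cup_{n}.png',cv2.resize(i[v-35:v+35,u-40:u+40,::-1],None,fx=5,fy=5))
a=cv2.imread('pics/cup_side.png');b=cv2.imread('pics/cup_top.png');cv2.imwrite('pics/cup.png',np.hstack([a,b]))
```

```text
tcp [0.6087 0.2591 0.1061] rel l,n,z mm [ 27.1504 240.5723  -9.5138] F [ 0.619  -0.7402 -0.1505] M [0.0029 0.0158 0.0065] w 0.3096676848466036 20.347931776195765 t 17.3667
[-0.9472  0.3207 -0.0007] [ 0.0008  0.0001 -1.    ]
side {'xy': [322.4, 146.4], 'score': 0.63} pred [324.6934 144.4741]
top {'xy': [235.0, 197.0], 'score': 0.64} pred [233.7833 194.0053]
```

View pics/cup.png

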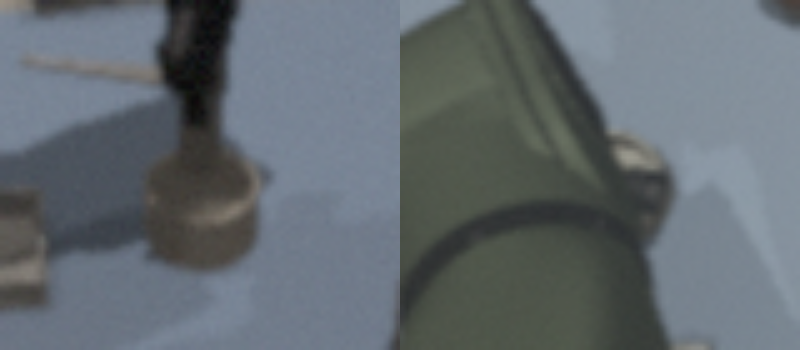

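The side view shows the sleeve over the middle of the cup. I'll lower it.

Emit:
servo_tool --hand '[-1,-1,-1,-1,-1,-1,-1,-1]' --pt "0 0 0.015" --pt "0 0 0.03" --pt "0 0 0.04" --pt "0 0 0.046" --pt "0 0 0.049" --pt "0 0 0.051" --pt "0 0 0.052" --pt "0 0 0.052" --twist '[0,0,0,0,0,0,0,0]'

```text
clock: 18.23
tool_pos: [0.6086, 0.2593, 0.0539]
tcp_rot: [[-0.947, 0.32, 0.001], [0.32, 0.947, 0.0], [-0.0, 0.0, -1.0]]
ft_force: [1.2, -0.2, 0.2]
gripper_width: 0.311
finger_force: 20.4
```

Emit:
servo_tool --hand '[-1,-1,-1,-1]' --pt "0 0 0.0007" --pt "0 0 0.0014" --pt "0 0 0.002" --pt "0 0 0.002" --twist '[0,0,0,0]'

```text
clock: 18.57
tool_pos: [0.609, 0.2594, 0.0534]
tcp_rot: [[-0.947, 0.321, 0.002], [0.321, 0.947, 0.001], [-0.002, 0.001, -1.0]]
ft_force: [-5.4, -2.0, 23.1]
gripper_width: 0.311
finger_force: 23.2
```

Contact. I'll ease up slightly, then open and lift.

Emit:
servo_tool --hand '[-1,-1,-0.1,0.1,0.1,0.1,0.1,0.1,0.1,0.1]' --pt "0 0 -0.0012" --pt "0 0 -0.0015" --pt "0 0 -0.0015" --pt "0 0 -0.0015" --pt "0 0 -0.0015" --pt "0 0 -0.0015" --pt "0 0 -0.0015" --pt "0 0 -0.006" --pt "0 0 -0.02" --pt "0 0 -0.04" --twist '[0,0,0,0,0,0,0,0,0,0]'

```text
clock: 19.4
tool_pos: [0.6077, 0.259, 0.091]
tcp_rot: [[-0.947, 0.32, -0.002], [0.32, 0.947, -0.001], [0.002, -0.002, -1.0]]
ft_force: [0.1, -0.2, 0.6]
gripper_width: 0.55
finger_force: 0.0
```

Emit:
servo_tool --hand '[0.1,0.1,0.1,0.1,0.1,0.1,0.1,0.1,0.1,0.1]' --pt "0 0 -0.03" --pt "0 0 -0.07" --pt "0 0 -0.11" --pt "0.01 -0.025 -0.13" --pt "0.01 -0.065 -0.13" --pt "0.01 -0.105 -0.13" --pt "0.01 -0.145 -0.13" --pt "0.01 -0.185 -0.13" --pt "0.01 -0.2 -0.13" --pt "0.01 -0.2 -0.13" --twist '[0,0,0,0,0,0,0,0,0,0]'

```text
clock: 20.23
tool_pos: [0.5341, 0.0689, 0.2223]
tcp_rot: [[-0.946, 0.325, 0.0], [0.325, 0.946, -0.002], [-0.001, -0.002, -1.0]]
ft_force: [1.6, -1.3, 0.6]
gripper_width: 0.551
finger_force: 0.0
```

Run:
```python
from chk import *
chk()
for n in('side','top'):
    c=read_camera(n)
    print(n,'pred base/mid/top',[proj(c,[.609,.259,z]).round(1) for z in(.005,.05,.095)])
    for r in masks_of('sleeve_1',n)+place_of('sleeve_1',n):
        if 'region' in r: ys,xs=np.where(r['region']); print('m',round(r['score'],2),np.array(r['xy']).round(1),xs.min(),xs.max(),ys.min(),ys.max(),c['img'][r['region']].mean(0).round())
        else: print(round(r['score'],2),np.array(r['xy']).round(1))
```

```text
tcp [0.5347 0.0714 0.2222] rel l,n,z mm [ 37.0595  39.084  106.6211] F [ 0.4532  0.3881 -0.026 ] M [ 0.0753  0.0114 -0.0045] w 0.5493861350608185 0.0 t 20.2833
[-0.9464  0.3229 -0.0008] [ 0.0007 -0.0004 -1.    ]
side pred base/mid/top [array([324.7, 143.4]), array([324.6, 133.4]), array([324.4, 122.9])]
m 0.85 [295.9 305.2] 291 303 291 317 [64. 43. 77.]
m 0.84 [279.5 275.4] 278 290 266 291 [85. 82. 78.]
m 0.78 [309.3 267.1] 306 317 256 282 [62. 40. 75.]
m 0.69 [262.8 295.7] 252 267 281 308 [65. 43. 78.]
0.73 [310.8 276.5]
0.56 [282.  286.3]
0.52 [259.9 305.3]
0.47 [324.4 142.5]
top pred base/mid/top [array([233.5, 193.9]), array([231.1, 192.9]), array([228.5, 191.8])]
m 0.48 [230.4 191.4] 225 237 190 199 [114. 113. 107.]
m 0.47 [409.  250.1] 402 414 247 256 [75. 54. 88.]
0.67 [383.5 213.2]
0.63 [229.7 191. ]
0.63 [413.4 224.1]
0.54 [185.7 216.2]
0.49 [400.5 248.3]
0.48 [392.5 235.1]
```

Sleeve A stands in the cup: the top-camera mask at (230,191) matches an upright sleeve there. Now sleeve B.

Emit:
servo_tool --hand '[0.1,0.1,0.1,0.1,0.1,0.1,0.1,0.1,0.1,0.1]' --pt "-0.0435 -0.3456 0" --pt "-0.0435 -0.3456 0" --pt "-0.0435 -0.3456 0" --pt "-0.0435 -0.3456 0" --pt "-0.0435 -0.3456 0" --pt "-0.0435 -0.3456 0" --pt "-0.0435 -0.3456 0" --pt "-0.0435 -0.3456 0" --pt "-0.0435 -0.3456 0.03" --pt "-0.0435 -0.3456 0.03" --twist '[0,0,0,0,0,0,0,0,0,0]'

```text
clock: 21.42
tool_pos: [0.4628, -0.2717, 0.188]
tcp_rot: [[-0.946, 0.325, -0.004], [0.325, 0.946, 0.0], [0.004, -0.001, -1.0]]
ft_force: [-0.9, 1.1, -1.8]
gripper_width: 0.547
finger_force: 0.0
```

Emit:
servo_tool --hand '[0.1,0.1]' --pt "0 0 0" --pt "0 0 0" --twist '[0,0]'

```text
clock: 21.58
tool_pos: [0.466, -0.2673, 0.192]
tcp_rot: [[-0.948, 0.319, 0.001], [0.319, 0.948, 0.0], [-0.0, 0.0, -1.0]]
ft_force: [-0.2, -0.0, 0.7]
gripper_width: 0.553
finger_force: 0.0
```

Run:
```python
from chk import *
chk(); c=wrist()
for r in masks_of('sleeve_1','wrist'):
    m=r['region']; ys,xs=np.where(m); print(round(r['score'],2),np.array(r['xy']).round(1),c['img'][m].mean(0).round(),xs.min(),xs.max(),ys.min(),ys.max())
for r in place_of('sleeve_1','wrist'): print(round(r['score'],2),r['xy'],at_z(ray(c,r['xy']),0))
q=proj(c,[.465,-.27,.09]); print(q,proj(c,[.465,-.27,.0]))
u,v=q.astype(int); g=cv2.cvtColor(c['img'],cv2.COLOR_RGB2GRAY)[v-14:v+14,u-14:u+14]
n,l,s,ce=cv2.connectedComponentsWithStats((g<25).astype(np.uint8)); print([(ce[i]+[u-14,v-14],s[i,4],at_z(ray(c,ce[i]+[u-14,v-14]),.09)) for i in range(1,n) if s[i,4]>8])
```

```text
tcp [ 0.4661 -0.2672  0.1923] rel l,n,z mm [  -6.5398 -303.5592   76.6694] F [ 0.1291 -0.0163  1.108 ] M [ 0.0074 -0.0164  0.0032] w 0.5535101485125088 0.0 t 21.6333
[-0.9478  0.3188 -0.001 ] [ 0.001  -0.0001 -1.    ]
0.95 [246.2 143.3] [70. 34. 87.] 224 272 125 162
0.85 [352.1 244.3] [52. 23. 67.] 340 367 216 275
0.79 [259.2 231.3] [48. 20. 61.] 232 274 210 259
0.75 [317.2 189.6] [83. 80. 76.] 298 330 165 212
0.85 [351.3, 225.9] [ 0.5361 -0.248   0.    ]
0.77 [315.8, 176.9] [ 0.4656 -0.2693  0.    ]
0.55 [261.6, 135.5] [ 0.4024 -0.3112  0.    ]
[313.8763 198.0503] [315.0913 176.6252]
[(array([314.0909, 197.    ]), np.int32(11), array([ 0.4642, -0.2695,  0.09  ]))]
```

Emit:
servo_tool --hand '[0.1,0.1,0.1,0.1,0.1,0.1,0.1]' --pt "0.0007 -0.003 0.03" --pt "0.0007 -0.003 0.07" --pt "0.0007 -0.003 0.11" --pt "0.0007 -0.003 0.135" --pt "0.0007 -0.003 0.143" --pt "0.0007 -0.003 0.143" --pt "0.0007 -0.003 0.143" --twist '[0,0,0,0,0,0,0]'

```text
clock: 22.37
tool_pos: [0.4642, -0.271, 0.0498]
tcp_rot: [[-0.947, 0.32, 0.001], [0.32, 0.947, -0.001], [-0.001, -0.0, -1.0]]
ft_force: [0.3, 0.2, 0.6]
gripper_width: 0.548
finger_force: 0.0
```

Emit:
servo_tool --hand '[-1,-1,-1,-1,-1,-1,-1,-1]' --pt "0 0 0" --pt "0 0 0" --pt "0 0 0" --pt "0 0 0" --pt "0 0 0" --pt "0 0 0" --pt "0 0 0" --pt "0 0 0" --twist '[0,0,0,0,0,0,0,0]' --grip_force 20

```text
clock: 23.03
tool_pos: [0.4645, -0.2714, 0.0502]
tcp_rot: [[-0.947, 0.321, 0.003], [0.321, 0.947, -0.001], [-0.003, -0.001, -1.0]]
ft_force: [0.1, 1.0, 11.9]
gripper_width: 0.317
finger_force: 22.1
```

Emit:
servo_tool --hand '[-1,-1,-1,-1,-1,-1,-1,-1]' --pt "0 0 -0.01" --pt "0 0 -0.03" --pt "0 0 -0.06" --pt "0 0 -0.095" --pt "0 0.02 -0.13" --pt "0 0.045 -0.16" --pt "0 0.075 -0.175" --pt "0 0.107 -0.18" --twist '[0,0,0,0,0,0,0,0]' --grip_force 25

```text
clock: 23.7
tool_pos: [0.4986, -0.169, 0.2326]
tcp_rot: [[-0.947, 0.322, 0.005], [0.322, 0.947, -0.002], [-0.005, -0.0, -1.0]]
ft_force: [0.6, -0.8, -1.5]
gripper_width: 0.313
finger_force: 24.9
```

Emit:
servo_tool --hand '[-1,-1,-1,-1,-1,-1,-1,-1,-1,-1]' --pt "0.001 0.032 0" --pt "0.001 0.064 0" --pt "0.002 0.096 0" --pt "0.002 0.128 0" --pt "0.003 0.155 0" --pt "0.003 0.178 0" --pt "0.003 0.193 0" --pt "0.0034 0.2 0.005" --pt "0.0034 0.2 0.012" --pt "0.0034 0.2 0.012" --twist '[0,0,0,0,0,0,0,0,0,0]'

```text
clock: 24.53
tool_pos: [0.558, 0.0201, 0.2156]
tcp_rot: [[-0.947, 0.321, -0.002], [0.321, 0.947, -0.001], [0.001, -0.001, -1.0]]
ft_force: [0.2, -0.8, -0.5]
gripper_width: 0.312
finger_force: 24.9
```

```bash
python3 -c "
from chk import *;chk('pics/d1.png')
from hole import hole;print(hole('pics/d1.png'))"
```

```text
tcp [0.5581 0.0197 0.2161] rel l,n,z mm [ -1.696   -2.3959 100.4853] F [ 0.2184 -0.5793 -0.1612] M [-0.0542 -0.0523 -0.0246] w 0.3169900296698507 24.92326509207487 t 24.5833
[-0.9469  0.3214  0.001 ] [-0.0013 -0.0009 -1.    ]
[[205.6, 234.8, 346]]
```

Emit:
servo_tool --hand '[-1,-1,-1,-1,-1,-1,-1,-1]' --pt "-0.001 0.0017 0.015" --pt "-0.001 0.0017 0.03" --pt "-0.001 0.0017 0.042" --pt "-0.001 0.0017 0.048" --pt "-0.001 0.0017 0.051" --pt "-0.001 0.0017 0.053" --pt "-0.001 0.0017 0.0535" --pt "-0.001 0.0017 0.0535" --twist '[0,0,0,0,0,0,0,0]' --grip_force 20

```text
clock: 25.3
tool_pos: [0.5603, 0.022, 0.1634]
tcp_rot: [[-0.947, 0.321, 0.0], [0.321, 0.947, -0.0], [-0.0, -0.0, -1.0]]
ft_force: [-0.9, 0.6, -0.6]
gripper_width: 0.319
finger_force: 24.9
```

```bash
python3 -c "from chk import *;chk()"
```

```text
tcp [0.5604 0.0221 0.1635] rel l,n,z mm [-3.0238  0.6066 47.8725] F [-1.0695 -1.3804 -0.0812] M [-0.1296  0.1404 -0.0228] w 0.3170626272397576 24.866860583424568 t 25.35
[-0.9472  0.3206 -0.0005] [ 0.0004 -0.0002 -1.    ]
```

Emit:
servo_tool --hand '[-1,-1,-1,-1,-1,-1,-1,-1,-1,-1]' --pt "0.002 -0.001 0.001" --pt "0.004 -0.0015 0.001" --pt "0.007 -0.0015 0.002" --pt "0.01 -0.0015 0.0025" --pt "0.013 -0.0015 0.0035" --pt "0.016 -0.0015 0.005" --pt "0.019 -0.0015 0.0065" --pt "0.022 -0.0015 0.0085" --pt "0.025 -0.0015 0.011" --pt "0.028 -0.0015 0.0135" --twist '[0,0,0,0,0,0,0,0,0,0]' --grip_force 20

```text
clock: 26.18
tool_pos: [0.5329, 0.03, 0.1492]
tcp_rot: [[-0.947, 0.32, -0.0], [0.32, 0.947, -0.0], [0.0, -0.0, -1.0]]
ft_force: [1.0, -2.1, 3.3]
gripper_width: 0.31
finger_force: 20.3
```

```bash
python3 -c "
from chk import *;chk('pics/d2.png')
from hole import hole;print(hole('pics/d2.png'))"
```

```text
tcp [0.5323 0.0302 0.1488] rel l,n,z mm [26.1047 -0.7472 33.2115] F [ 0.9775 -1.3982  0.0551] M [-0.6222 -0.5504 -0.0544] w 0.3105239724231291 20.12757323915139 t 26.2333
[-0.9474  0.3202  0.001 ] [-0.001  -0.0001 -1.    ]
[[205.9, 215.5, 373]]
```

Emit:
servo_tool --hand '[-1,-1,-1,-1,-1,-1,-1,-1,-1,-1]' --pt "0.0015 0 0.001" --pt "0.0015 0 0.003" --pt "0.0015 0 0.005" --pt "0.0 0 0.0075" --pt "-0.0015 0 0.01" --pt "-0.003 0 0.0125" --pt "-0.004 0 0.0145" --pt "-0.005 0 0.0165" --pt "-0.006 0 0.0185" --pt "-0.007 0 0.0195" --twist '[0,0,0,0,0,0,0,0,0,0]'

```text
clock: 27.12
tool_pos: [0.5399, 0.0275, 0.1297]
tcp_rot: [[-0.947, 0.32, -0.0], [0.32, 0.947, -0.0], [0.0, -0.0, -1.0]]
ft_force: [-0.4, -1.2, 0.0]
gripper_width: 0.307
finger_force: 20.2
```

```bash
python3 -c "from chk import *;chk()"
```

```text
tcp [0.54   0.0275 0.1296] rel l,n,z mm [18.0178 -0.7845 14.03  ] F [ 1.2782 -2.3824 -0.69  ] M [-0.5115 -0.4502 -0.0669] w 0.3127220060698641 20.04630647948943 t 27.1667
[-0.9473  0.3204  0.0003] [-0.0004 -0.0001 -1.    ]
```

Emit:
servo_tool --hand '[-1,-1,-1,-1,-1,-1]' --pt "-0.001 0 0.002" --pt "-0.002 0 0.004" --pt "-0.003 0 0.006" --pt "-0.0035 0 0.007" --pt "-0.004 0 0.008" --pt "-0.004 0 0.008" --twist '[0,0,0,0,0,0]'

```text
clock: 27.67
tool_pos: [0.5434, 0.0264, 0.1222]
tcp_rot: [[-0.947, 0.32, -0.001], [0.32, 0.947, -0.0], [0.001, -0.0, -1.0]]
ft_force: [-3.2, -0.8, 10.5]
gripper_width: 0.314
finger_force: 21.4
```

```bash
python3 -c "from chk import *;chk()"
```

```text
tcp [0.5433 0.0264 0.1222] rel l,n,z mm [14.4863 -0.8     6.5821] F [-3.0986 -1.5038 10.1375] M [-0.4579  0.5684 -0.0134] w 0.31070483849601815 21.31163154845126 t 27.7167
[-0.9473  0.3204  0.0007] [-0.0008 -0.     -1.    ]
```

Resistance at about 39.5 mm depth, as a blocked sleeve would give. One more small step to confirm.

Emit:
servo_tool --hand '[-1,-1,-1]' --pt "-0.0003 0 0.0006" --pt "-0.0005 0 0.001" --pt "-0.0005 0 0.001" --twist '[0,0,0]'

```text
clock: 27.97
tool_pos: [0.5434, 0.0264, 0.1216]
tcp_rot: [[-0.947, 0.32, -0.001], [0.32, 0.947, 0.0], [0.001, -0.0, -1.0]]
ft_force: [-9.5, -0.6, 22.5]
gripper_width: 0.312
finger_force: 22.8
```

```bash
python3 -c "from chk import *;chk()"
```

```text
tcp [0.5434 0.0264 0.1216] rel l,n,z mm [14.4145 -0.7897  6.0436] F [-9.1103 -0.5695 22.7504] M [-0.2973  1.8192 -0.1121] w 0.3119589171425734 22.79321803478524 t 28.0167
[-0.9473  0.3203  0.0013] [-0.0013  0.0001 -1.    ]
```

It stops firmly about 30 mm short, so sleeve B is blocked and goes in the tray. I'll withdraw and straighten it.

Emit:
servo_tool --hand '[-1,-1,-1,-1,-1,-1,-1]' --pt "0.001 0 -0.003" --pt "0.003 0 -0.007" --pt "0.0055 0 -0.012" --pt "0.008 0 -0.0165" --pt "0.0105 0 -0.021" --pt "0.013 0 -0.025" --pt "0.0145 0 -0.0265" --twist '[0,0,0,0,0,0,0]'

```text
clock: 28.6
tool_pos: [0.5303, 0.031, 0.1483]
tcp_rot: [[-0.947, 0.32, 0.001], [0.32, 0.947, 0.0], [-0.001, 0.0, -1.0]]
ft_force: [-0.7, 0.5, 0.5]
gripper_width: 0.312
finger_force: 20.0
```

Emit:
servo_tool --hand '[-1,-1,-1,-1,-1,-1,-1,-1,-1,-1]' --pt "-0.004 0 -0.002" --pt "-0.008 0 -0.0045" --pt "-0.012 0 -0.007" --pt "-0.016 0 -0.009" --pt "-0.02 0 -0.011" --pt "-0.024 0 -0.0125" --pt "-0.028 0 -0.013" --pt "-0.032 0 -0.0135" --pt "-0.036 0 -0.0138" --pt "-0.037 0 -0.0138" --twist '[0,0,0,0,0,0,0,0,0,0]'

```text
clock: 29.43
tool_pos: [0.5661, 0.0186, 0.1614]
tcp_rot: [[-0.947, 0.321, 0.0], [0.321, 0.947, -0.0], [-0.001, -0.0, -1.0]]
ft_force: [-2.7, -0.4, 0.7]
gripper_width: 0.31
finger_force: 20.3
```

Run:
```python
from chk import *
from hole import hole
chk('pics/d3.png');print(hole('pics/d3.png'))
c=wrist()
for r in place_of('tray_in','wrist')[:2]: print(r['score'],r['xy'],at_z(ray(c,r['xy']),.003))
for r in masks_of('tray','wrist')[:1]:
    ct=max(cv2.findContours(r['region'].astype(np.uint8),0,2)[0],key=cv2.contourArea); b=cv2.approxPolyDP(ct,6,True)[:,0]
    print(r['score'],[at_z(ray(c,p),.025) for p in b.astype(float)],b.tolist())
```

```text
tcp [0.5661 0.0187 0.1614] rel l,n,z mm [-9.5217 -0.828  45.7708] F [-1.3796 -1.0676  0.59  ] M [-0.1171  0.4224  0.0014] w 0.3094574652474681 20.34271849785 t 29.4833
[-0.9472  0.3208 -0.0006] [ 0.0006 -0.0002 -1.    ]
[[205.7, 235.9, 329]]
0.57 [array([0.4533, 0.1835, 0.025 ]), array([0.5005, 0.1848, 0.025 ]), array([0.5007, 0.2786, 0.025 ]), array([0.4876, 0.2852, 0.025 ])] [[464, 0], [476, 59], [588, 20], [595, 0]]
```

Emit:
servo_tool --hand '[-1,-1,-1,-1,-1,-1,-1,-1,-1,-1]' --pt "0 0 -0.015" --pt "0 0 -0.035" --pt "0.008 0.008 -0.055" --pt "0.03 0.028 -0.06" --pt "0.052 0.048 -0.06" --pt "0.075 0.069 -0.06" --pt "0.098 0.09 -0.06" --pt "0.121 0.111 -0.06" --pt "0.142 0.13 -0.06" --pt "0.16 0.147 -0.06" --twist '[0,0,0,0,0,0,0,0,0,0]'

```text
clock: 30.52
tool_pos: [0.46, 0.2113, 0.2215]
tcp_rot: [[-0.948, 0.319, 0.001], [0.319, 0.948, 0.001], [-0.0, 0.001, -1.0]]
ft_force: [-0.4, 0.3, -0.9]
gripper_width: 0.308
finger_force: 20.1
```

Emit:
servo_tool --hand '[-1,-1,-1,-1,-1,-1,-1,-1,-1]' --pt "0.012 0.011 0" --pt "0.02 0.018 0.01" --pt "0.022 0.02 0.03" --pt "0.022 0.02 0.055" --pt "0.022 0.02 0.08" --pt "0.022 0.02 0.105" --pt "0.022 0.02 0.125" --pt "0.022 0.02 0.13" --pt "0.022 0.02 0.13" --twist '[0,0,0,0,0,0,0,0,0]'

```text
clock: 31.27
tool_pos: [0.4463, 0.2354, 0.0906]
tcp_rot: [[-0.947, 0.32, -0.001], [0.32, 0.947, -0.001], [0.001, -0.001, -1.0]]
ft_force: [0.0, 0.1, 0.2]
gripper_width: 0.305
finger_force: 20.1
```

Run:
```python
from chk import *
chk(); c=read_camera('side')
for q in('tray_in','sleeve_2'):
  for r in place_of(q,'side'):
    p=at_z(ray(c,r['xy']),.003 if q=='tray_in' else .04)
    if abs(p[0]-.447)<.1 and p[1]>.15: print(q,r['score'],r['xy'],p)
```

```text
tcp [0.4467 0.2356 0.0917] rel l,n,z mm [173.0543 166.3243 -23.9078] F [ 0.449  -0.5447  0.0714] M [ 0.0125  0.009  -0.0336] w 0.31031823508912104 20.068284580484033 t 31.3167
[-0.9473  0.3204 -0.    ] [ 0. -0. -1.]
tray_in 0.82 [275.3, 150.2] [0.4443 0.2424 0.003 ]
sleeve_2 0.62 [268.6, 141.2] [0.4258 0.2478 0.04  ]
```

Centred over the tray. I'll lower toward the floor (expected TCP z about 0.053).

Emit:
servo_tool --hand '[-1,-1,-1,-1,-1,-1]' --pt "0 0 0.012" --pt "0 0 0.024" --pt "0 0 0.031" --pt "0 0 0.035" --pt "0 0 0.0365" --pt "0 0 0.0365" --twist '[0,0,0,0,0,0]'

```text
clock: 31.97
tool_pos: [0.4467, 0.2355, 0.055]
tcp_rot: [[-0.947, 0.32, 0.0], [0.32, 0.947, -0.0], [-0.0, 0.0, -1.0]]
ft_force: [-0.2, -0.1, -0.3]
gripper_width: 0.31
finger_force: 20.1
```

Emit:
servo_tool --hand '[-1,-1,-1]' --pt "0 0 0.0007" --pt "0 0 0.0014" --pt "0 0 0.0014" --twist '[0,0,0]'

```text
clock: 32.22
tool_pos: [0.4468, 0.2356, 0.0542]
tcp_rot: [[-0.947, 0.32, 0.001], [0.32, 0.947, 0.0], [-0.001, 0.001, -1.0]]
ft_force: [-2.0, -0.8, 13.3]
gripper_width: 0.309
finger_force: 21.7
```

Emit:
servo_tool --hand '[-1,-1,-0.1,0.1,0.1,0.1,0.1,0.1,0.1,0.1]' --pt "0 0 -0.0005" --pt "0 0 -0.0007" --pt "0 0 -0.0007" --pt "0 0 -0.0007" --pt "0 0 -0.0007" --pt "0 0 -0.0007" --pt "0 0 -0.0007" --pt "0 0 -0.006" --pt "0 0 -0.02" --pt "0 0 -0.04" --twist '[0,0,0,0,0,0,0,0,0,0]'

```text
clock: 33.05
tool_pos: [0.446, 0.2352, 0.0933]
tcp_rot: [[-0.947, 0.32, -0.002], [0.32, 0.947, -0.001], [0.001, -0.002, -1.0]]
ft_force: [-0.5, -1.6, 0.2]
gripper_width: 0.554
finger_force: 0.0
```

Emit:
servo_tool --hand '[0.1,0.1,0.1,0.1,0.1,0.1,0.1,0.1,0.1,0.1]' --pt "0 0 -0.03" --pt "0 0 -0.07" --pt "0 0 -0.11" --pt "0 0 -0.15" --pt "0.0 -0.04 -0.16" --pt "0.0 -0.08 -0.16" --pt "0.0 -0.12 -0.16" --pt "0.0 -0.16 -0.16" --pt "0.0 -0.16 -0.16" --pt "0.0 -0.16 -0.16" --twist '[0,0,0,0,0,0,0,0,0,0]'

```text
clock: 33.88
tool_pos: [0.3951, 0.0824, 0.2541]
tcp_rot: [[-0.946, 0.323, 0.001], [0.323, 0.946, -0.0], [-0.001, -0.0, -1.0]]
ft_force: [1.0, 0.7, 0.1]
gripper_width: 0.55
finger_force: 0.0
```

Run:
```python
from chk import *
chk()
for n in('side','top'):
    c=read_camera(n)
    for w,q in(('cup',[.609,.259]),('tray',[.4467,.2356])):
        print(n,w,'pred base/top',[proj(c,q+[z]).round(1) for z in(.004,.094)])
    for r in masks_of('sleeve_1',n):
        ys,xs=np.where(r['region']); print('m',round(r['score'],2),np.array(r['xy']).round(1),xs.min(),xs.max(),ys.min(),ys.max(),c['img'][r['region']].mean(0).round())
    print([(round(r['score'],2),np.array(r['xy']).round(1).tolist()) for r in place_of('sleeve_1',n)])
```

```text
tcp [0.3954 0.0837 0.2539] rel l,n,z mm [172.9127   6.1077 138.2659] F [ 0.8008  1.4184 -0.1036] M [ 0.0556 -0.03    0.0161] w 0.5469329527140437 0.0 t 33.9333
[-0.9469  0.3214 -0.0006] [ 0.0007  0.0003 -1.    ]
side cup pred base/top [array([324.7, 143.6]), array([324.4, 123.2])]
side tray pred base/top [array([276. , 151.4]), array([273.6, 131. ])]
m 0.85 [294.6 304.9] 291 303 291 317 [63. 41. 75.]
m 0.79 [269.2 140.2] 269 278 128 153 [78. 75. 71.]
m 0.78 [261.5 297.5] 253 267 282 307 [61. 39. 74.]
m 0.7 [311.7 268.6] 306 317 256 282 [61. 39. 73.]
m 0.56 [327.6 129.8] 319 328 119 141 [80. 78. 74.]
[(0.67, [295.8, 316.5]), (0.59, [310.4, 279.2]), (0.57, [270.4, 150.5]), (0.56, [261.7, 306.9]), (0.46, [324.9, 203.4]), (0.44, [326.0, 141.9])]
top cup pred base/top [array([233.6, 193.9]), array([228.6, 191.8])]
top tray pred base/top [array([241.2, 242.1]), array([236.7, 243.2])]
m 0.68 [240.5 245.4] 233 244 240 249 [114. 114. 108.]
m 0.66 [232.1 192.3] 225 237 190 199 [112. 111. 106.]
m 0.64 [383.5 211.5] 382 393 208 215 [81. 61. 95.]
m 0.55 [415.  223.1] 411 422 220 226 [71. 48. 84.]
m 0.41 [408.2 247.5] 401 415 247 256 [77. 59. 91.]
[(0.7, [411.5, 225.6]), (0.5, [383.2, 212.6]), (0.45, [232.1, 192.6]), (0.42, [402.8, 247.5]), (0.4, [242.2, 244.3])]
```

Both sleeves stand upright where they should, in both cameras, and the purple ones are untouched.

```bash
python3 -c "from station import *;print(job_done())"
```

```text
the job is handed in; nothing more can be done
None
```

The job is handed in at about 34 s: the sleeve farther from the robot went fully home on the collar and stands mouth down in the white cup, and the nearer one stopped about 30 mm short (blocked) and stands mouth down in the metal tray.

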